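Lock the vial carousel with its pin

ROBOT

A 6-joint arm with a two-finger parallel gripper is mounted at the origin on the work surface. World frame = base frame: x ahead of the robot, y to its left, z up, the work surface at z = 0. Lengths are in m, angles in rad, forces in N, time in s.
With the tool pointing down it reaches from about 0.3 to 0.875 m from the base axis. Payload 6.4 kg.
Tool frame: the origin (TCP) lies at the very end of the fingers, on their centre line; the grasp point (between the pads) lies ctrl.grip_point_offset behind it (ctrl.grip_point_offset is the distance from the TCP to the grasp point, in m); z points along the fingers, x is the direction in which the jaws open and shut, and the axes are right-handed (so a half turn about z gives the same grasp; the last joint's range is limited). The gripper opens to 85 mm and grips with 20 to 120 N. Pads are 22 mm wide; open, the fingers measure 114 mm over their backs; the gripper's body (76 mm by 85 mm) begins 54 mm behind the grasp point. The pads swing forward as they close: fully open they stand 13 mm farther back than shut.
Start: joints at [0.997, 0.181, 1.607, -0, 1.354, -0.206], TCP at [0.207, 0.537, 0.231] pointing down, gripper open.
Joint ranges: [-2.99, 2.99], [-0.89, 2.07], [0.3, 2.58], [-1.14, 4.28], [0, 2.63], [-3.12, 3.12]. Speed limits (rad/s): [2.57, 2.57, 3.01, 3.14, 3.14, 3.14].

INTERFACE

Orientations are given as a unit quaternion [w, x, y, z].
In Python, from bench import get_obs, viewer, workorder, ctrl gives the robot as it stands. The module is installed in compiled form; this text tells all that it offers.
- The arm moves only by the tool move_arm, never from a script. Its argument "increments" is a list of rows, each an object of numbers: "tx", "ty", "tz": the shift along the tool's x, y, z in m; "turn": the turn about the tool's z in degrees. A call has 1 to 20 rows; each row is the pose to reach, as a shift and turn from the pose commanded when the call began, along the tool's axes at that moment; what a row does not reach only later rows make up. A row lasts 1/12 s, in which the tool goes at most 41.7 mm and 7.16 degrees, less where a joint would pass 70% of its speed; a pose out of reach is approached as far as the arm can. A call with a gripper value outside its range is refused whole. "gripper" is the opening, from 0 (shut) to 1 (fully open), set as the call begins (left out, the last holds). The fingers move at their own pace and stop on an object; the grip force is fixed at half the most. Time passes only in rows, so rows that repeat a pose let the fingers close. It gives the time, the measured TCP pose, the force and the opening at its end, in the units of the state.
- get_obs(): the state, without advancing time (a new reading comes with each control period).
- viewer.camera(name): name is "scene" or "top" or "wrist"; returns (picture, depth): 384x512x3 uint8, red, green, blue; 384x512 float32, m along the optical axis (not along the pixel's ray), 0 where there is no reading.
- viewer.get_calibration(name): a dict with "intrinsics" (3x3 intrinsics, pixels), "origin" and "attitude" of the camera in the world. Camera axes: x right, y up, looking along -z (the intrinsics and any distortion apply to the point x, -y, -z); pixel columns grow to the right and rows downward; lengths in m; the calibration is good to about 2 mm. A picture is of the moment at which its call begins: read the wrist's pose just before it. get_calibration takes no time and is no camera call; for the wrist camera it gives the pose at the moment of the call.
- workorder.hand_in(): hands the job in, once; it reports no verdict.
The state is a dict: "time_s": time; "q": joint angles; "dq": joint speeds; "joint_efforts": joint torques, N m; "eef_pos": TCP position; "eef_rot": TCP orientation; "wrist_force": force on the tool from outside, world axes, zero at the start; "torque": the same for the moment, N m; "opening": opening from 0.0 (shut) to 1.0 (fully open).
Only numpy, scipy, OpenCV 4.12 (cv2) and the standard library are available. Lean on these libraries where they do the work, as an engineer would, in place of code of your own. Each camera call takes 0.05 s, during which the arm holds its last target.

TASK

Take the red-handled locking pin from the rack, put it down through the hole in the yellow block on the rim of the blue vial carousel, turn the carousel until the pin drops into the locking hole in the base underneath, and push it fully home so that its collar lies flush on the yellow block; then let go. The locking hole is hidden under the carousel, roughly beside the black mark on the white foot (up to about 12 degrees to either side of it), so it has to be found by feel. Leave the green-handled tool and the other loose glassware and bottles where they are.

Things in the scene. Friction and masses are not known exactly. Their poses are not given: they have to be found in the camera images.
- pin: locking pin, upright in the rack, 108 mm long, about 0.12 kg. From its lower end: steel shaft 12 mm in diameter, 52 mm long (last 4 mm tapered to 8 mm); steel collar 28 mm in diameter, 6 mm thick (52 to 58 mm up); red round grip 22 mm in diameter (58 to 108 mm up). Origin at the centre of the lower end, z up along the pin
- rack: fixed white block 60 mm (its x) by 150 mm (its y), 60 mm high, with two upright 18 mm holes at y = -40 and +40 mm. The pin stands in one, the green tool in the other (it varies), collars resting on its top, lower ends 8 mm above the bench. Origin under its centre
- base: fixed foot of the carousel: white disc 270 mm across, 10 mm thick, lying on the bench. Origin under its centre, on the carousel's axis; its x points to the black mark. Hidden beneath the carousel a steel ring stands on it, flat top 45 mm above the bench, with one upright locking hole
- mark (a point): black mark 22 x 12 mm on the white foot's rim, 122 mm from the axis. The hidden locking hole is 84 mm from the axis, at an unknown angle within 0.20 rad to either side of this mark as seen from the axis; 14.5 mm in diameter, 35 mm deep, its mouth widened by a 3 mm chamfer
- carousel (a joint): carousel angle (rad), counterclockwise from above; 0: yellow block at the mark. Starts at 0.5 to 0.9, range -2.5 to 2.5, stays where left, light friction (0.06 N m). A blue plate 216 mm across, top 59 mm above the bench, with seven fixed vials within 52 mm of the axis, tops 96 mm above the bench
- eyelet (a point): mouth centre of the upright hole in the yellow block, on its top face, 65 mm above the bench, 84 mm from the axis; x outward, z up. Block 48 x 43 x 18 mm; hole right through, 13.5 mm in diameter, 3 mm chamfer. Away from the locking hole the pin stops on the ring, collar 32 mm above the block; fully home its lower end is 52 mm below this point
- mortar: white ceramic mortar bowl, 100 mm wide, 55 mm high; origin under its centre
- washbottle: clear wash bottle with blue cap and bent spout, 74 mm wide, 210 mm high; origin under its centre
- beaker: glass beaker, 66 mm wide, 85 mm high; origin under its centre
- spare: the other tool in the rack: the same shape and size as the locking pin but with a GREEN grip; not needed. Origin at the centre of its lower end, z up along it
Mind the look-alikes: they are no part of the job. Of the things like the pin, leave any that is purple; of the rest the larger one is meant.

How it is judged:
By the outcome, as a careful person would: the job done as asked, in the order asked, and still so for the second after the job is handed in, with the robot touching nothing.
It also fails if it takes over 64 s, if anything falls off the work surface, if the arm or the gripper's body presses on something with over 40 N, if the wrist force passes 120 N, or if a joint passes its speed limit or range.

## Working session

There is one attempt and no reset: what is moved stays moved. The work goes in short steps, Python scripts to look and compute and a tool call to move; the robot and the scene stay as the last step left them, time stands still between calls to the robot, and variables do not carry over. Pictures are saved under pics/ and viewed, and the job is handed in when it is done.

Besides the shell and the picture viewer there is one more tool, called after "Request:" in YAML: its name, and indented under it one key for each argument. move_arm: Moves the arm, as the interface text tells. Its arguments: {"type":"object","properties":{"increments":{"type":"array"},"gripper":{"type":"number"}},"required":["increments"]}

```bash
mkdir -p pics
cat > h.py <<'E'
import numpy as np, cv2
from bench import get_obs, viewer, workorder, ctrl
def cam(n,f=None):
    c=viewer.get_calibration(n); p,d=viewer.camera(n)
    if f: cv2.imwrite('pics/'+f,cv2.cvtColor(p,cv2.COLOR_RGB2BGR))
    return p,d,c
def R(c):
    a=np.array(c['attitude'],float)
    if a.shape==(3,3): return a
    w,x,y,z=a
    from scipy.spatial.transform import Rotation
    return Rotation.from_quat([x,y,z,w]).as_matrix()
def ray(c,u,v):
    K=np.array(c['intrinsics']); 
    pt=np.array([[[u,v]]],float)
    dist=c.get('distortion')
    n=cv2.undistortPoints(pt,K,None if dist is None else np.array(dist,float))[0,0]
    return np.array(c['origin']),R(c)@np.array([n[0],-n[1],-1.0])
def plane(c,u,v,z):
    o,d=ray(c,u,v); return o+d*(z-o[2])/d[2]
E
python3 - <<'E'
from h import *
for n in ('scene','top','wrist'):
    p,d,c=cam(n,n+'0.png'); print(n,c)
o=get_obs(); print(o); print(ctrl.grip_point_offset)
E
```

```text
scene {'intrinsics': array([[437.71478911,   0.        , 251.60905772],
       [  0.        , 437.71478911, 190.2250277 ],
       [  0.        ,   0.        ,   1.        ]]), 'origin': array([1.28386623, 0.52615059, 0.86886683]), 'attitude': array([0.4185581 , 0.18067298, 0.36637126, 0.81113407])}
top {'intrinsics': array([[486.22717925,   0.        , 258.33264396],
       [  0.        , 486.22717925, 188.40561942],
       [  0.        ,   0.        ,   1.        ]]), 'origin': array([ 0.34231362, -0.02916762,  1.46749906]), 'attitude': array([ 0.71398339,  0.06233378, -0.05853305, -0.69492165])}
wrist {'intrinsics': array([[332.87805858,   0.        , 255.42373732],
       [  0.        , 332.87805858, 192.03553441],
       [  0.        ,   0.        ,   1.        ]]), 'origin': array([0.12635503, 0.56672642, 0.37380519]), 'attitude': array([ 0.81291529, -0.13802779, -0.09380187,  0.55795902])}
{'time_s': 0.15, 'q': array([ 9.96699849e-01,  1.81344144e-01,  1.60780180e+00, -5.79306537e-06,
        1.35380305e+00, -2.06295754e-01]), 'dq': array([ 0.00347918, -0.00204713, -0.00471103,  0.00049641, -0.00102875,
       -0.00054613]), 'joint_efforts': array([-6.24426411e-05, -4.45264256e+01, -3.51694107e+01, -3.72522118e-04,
        5.87306247e-03, -1.32644530e-05]), 'eef_pos': array([0.20649155, 0.53617823, 0.23059452]), 'eef_rot': array([ 2.63701950e-04,  8.24488423e-01,  5.65878414e-01, -6.24806839e-04]), 'wrist_force': array([ 0.05081077,  0.41672248, -0.41452035]), 'torque': array([0.01259912, 0.00780801, 0.02426333]), 'opening': 1.0005777924387522}
0.0187
```

View pics/scene0.png

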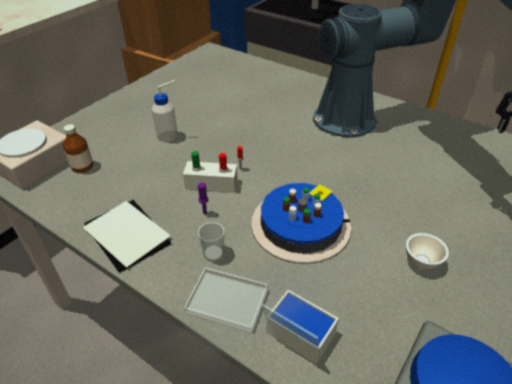

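View pics/top0.png

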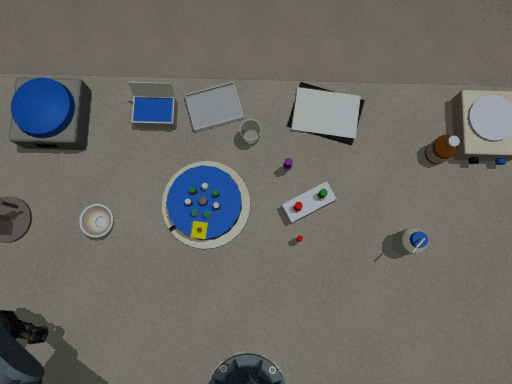

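View pics/wrist0.png

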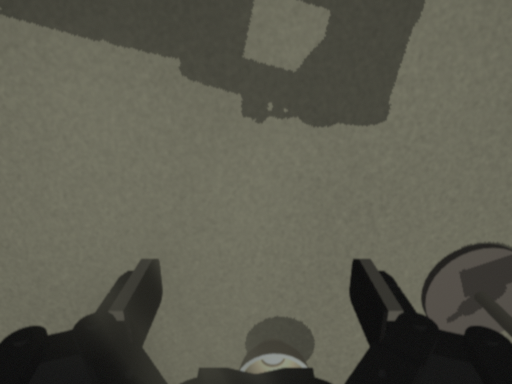

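Run:
```python
from h import *
ct=viewer.get_calibration('top'); cs=viewer.get_calibration('scene')
t=cv2.imread('pics/top0.png'); s=cv2.imread('pics/scene0.png')
a=cv2.resize(t[140:260,260:360],None,fx=5,fy=5,interpolation=cv2.INTER_CUBIC)
cv2.imwrite('pics/crop1.png',a)
b=cv2.resize(s[130:270,170:360],None,fx=4,fy=4,interpolation=cv2.INTER_CUBIC); cv2.imwrite('pics/crop2.png',b)
def blobs(im,name,lo,hi,c,z):
    h=cv2.cvtColor(im,cv2.COLOR_BGR2HSV); m=cv2.inRange(h,lo,hi)
    n,l,st,ce=cv2.connectedComponentsWithStats(m)
    for i in range(1,n):
        if st[i,4]>12: print(name,ce[i].round(1),st[i],plane(c,*ce[i],z).round(4))
blobs(t,'red',(0,150,80),(8,255,255),ct,.116)
blobs(t,'green',(50,120,30),(85,255,255),ct,.116)
blobs(t,'purple',(130,80,40),(165,255,255),ct,.116)
blobs(t,'yellow',(22,150,80),(35,255,255),ct,.065)
blobs(t,'blue',(105,150,60),(125,255,255),ct,.059)
blobs(s,'s red',(0,150,80),(8,255,255),cs,.091)
blobs(s,'s yellow',(22,150,80),(35,255,255),cs,.065)
```

```text
red [298.  205.2] [295 202   7   7  41] [ 0.5309 -0.1311  0.116 ]
red [299.7 238.1] [297 236   6   6  25] [ 0.4392 -0.137   0.116 ]
green [192.2 189.1] [190 187   6   5  25] [0.5688 0.1678 0.116 ]
green [322.3 193. ] [318 189   9   9  52] [ 0.5676 -0.1989  0.116 ]
green [214.9 192.3] [212 190   6   6  25] [0.5613 0.1034 0.116 ]
green [193.8 212. ] [191 210   6   5  23] [0.5041 0.1601 0.116 ]
green [206.4 213.6] [204 211   6   6  25] [0.5004 0.1245 0.116 ]
purple [287.5 163.6] [283 158   9  13  74] [ 0.6497 -0.0998  0.116 ]
yellow [198.6 229.8] [191 221  17  18 231] [0.4587 0.1506 0.065 ]
blue [ 42.3 106.4] [  11   78   64   60 2859] [0.8204 0.6437 0.059 ]
blue [152.8 109.4] [134  98  39  24 865] [0.8197 0.3078 0.059 ]
blue [500.8 160. ] [497 158   9   5  43] [ 0.6903 -0.7346  0.059 ]
blue [204.1 200.2] [ 167  166   74   73 3563] [0.5462 0.1395 0.059 ]
blue [418.8 238.4] [411 232  17  15 155] [ 0.4516 -0.4851  0.059 ]
s red [239.4 151.5] [237 146   5  13  48] [ 0.4646 -0.1215  0.091 ]
s red [222.5 160.4] [219 153   7  17  97] [ 0.5267 -0.1361  0.091 ]
s yellow [321.1 191.6] [310 185  22  16 166] [0.4559 0.151  0.065 ]
```

View pics/crop1.png

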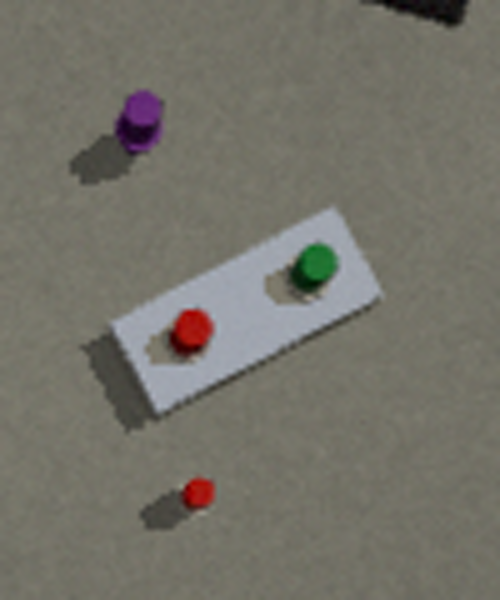

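View pics/crop2.png

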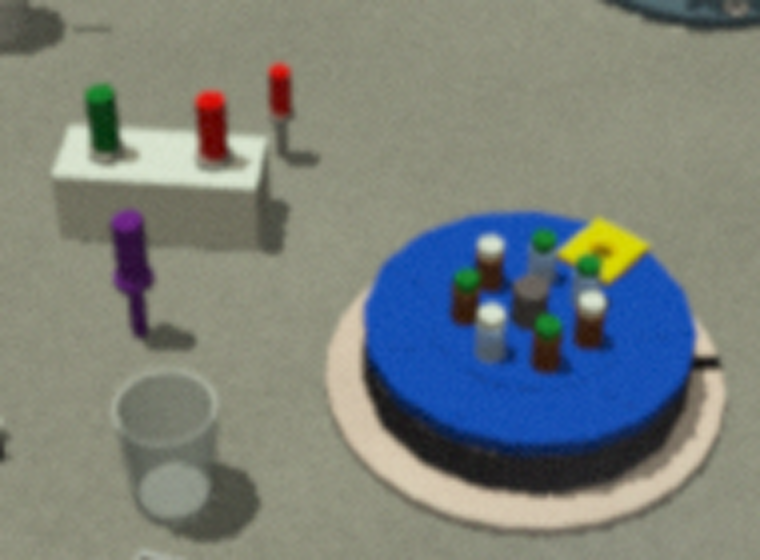

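Candidates: the red pin in the rack at top (298,205), the green tool in the rack at (322,193), the purple pin at (288,164), and a small thin red pin outside the rack at (300,238). The target is the rack's red one: it isn't purple, and it is larger than the other red one. The crop confirms this.

```bash
cat >> h.py <<'E'
def yaw_of(o):
    w,x,y,z=o['eef_rot']
    from scipy.spatial.transform import Rotation
    M=Rotation.from_quat([x,y,z,w]).as_matrix(); return M,np.degrees(np.arctan2(M[1,0],M[0,0]))
def goto(p,yaw=None):
    o=get_obs(); M,yw=yaw_of(o); d=M.T@(np.array(p)-o['eef_pos'])
    print('pos',o['eef_pos'].round(4),'yaw',round(yw,2),'-> t',d.round(4),'turn',None if yaw is None else round(yw-yaw,2))
E
python3 - <<'E'
from h import *
from scipy.optimize import least_squares
for n in ('top','scene'):
    c=viewer.get_calibration(n); im=cv2.imread(f'pics/{n}0.png'); h=cv2.cvtColor(im,cv2.COLOR_BGR2HSV)
    b=cv2.inRange(h,(105,150,50),(125,255,255))
    nn,l,st,ce=cv2.connectedComponentsWithStats(b)
    k=(204,200) if n=='top' else (300,235)
    i=l[k[1],k[0]]; 
    cs,_=cv2.findContours((l==i).astype(np.uint8),cv2.RETR_EXTERNAL,cv2.CHAIN_APPROX_NONE)
    hull=cv2.convexHull(max(cs,key=cv2.contourArea))[:,0]
    P=np.array([plane(c,u,v,.059)[:2] for u,v in hull])
    r=least_squares(lambda x:np.hypot(*(P-x[:2]).T)-x[2],[.55,.14,.108],loss='soft_l1',f_scale=.001)
    print(n,'axis',r.x.round(4))
    ax=r.x[:2]
    # mark: dark pixels within annulus at z=.01
    ys,xs=np.mgrid[0:384,0:512]
    Q=np.array([plane(c,u,v,.010)[:2] for u,v in zip(xs.ravel(),ys.ravel())]).reshape(384,512,2)
    rr=np.hypot(*(Q-ax).transpose(2,0,1)); an=np.degrees(np.arctan2(Q[...,1]-ax[1],Q[...,0]-ax[0]))
    m=(rr>.112)&(rr<.133)&(im.max(2)<60)
    nn,l,st,ce=cv2.connectedComponentsWithStats(m.astype(np.uint8))
    for i in range(1,nn):
        if st[i,4]>8: q=plane(c,*ce[i],.01)[:2]; print(' dark',ce[i],st[i,4],q.round(4),np.degrees(np.arctan2(*(q-ax)[::-1])).round(1),np.hypot(*(q-ax)).round(4))
    y=cv2.inRange(h,(20,140,60),(36,255,255)); ys,xs=np.where(y); q=plane(c,xs.mean(),ys.mean(),.065)[:2]
    print(' yellow',q.round(4),np.degrees(np.arctan2(*(q-ax)[::-1])).round(1),np.hypot(*(q-ax)).round(4))
goto([.527,-.135,.23],28.6)
E
```

```text
top axis [ 0.6825 -0.0051  0.9505]
 yellow [0.4587 0.1506] 145.2 0.2727
scene axis [0.5471 0.1429 0.1111]
 dark [345.6 220.5] 10 [0.4647 0.2372] 131.2 0.1252
 yellow [-0.3675  0.1535] 179.3 0.9147
pos [0.2065 0.5362 0.2306] yaw 68.93 -> t [-0.511   0.5404  0.0011] turn 40.33
```

Request:
move_arm:
  increments:
    - {"tx": -0.027,"ty": 0.028,"turn": 2}
    - {"tx": -0.054,"ty": 0.057,"turn": 4}
    - {"tx": -0.081,"ty": 0.085,"turn": 6}
    - {"tx": -0.108,"ty": 0.114,"turn": 8}
    - {"tx": -0.135,"ty": 0.142,"turn": 10}
    - {"tx": -0.161,"ty": 0.171,"turn": 12}
    - {"tx": -0.188,"ty": 0.199,"turn": 14}
    - {"tx": -0.215,"ty": 0.228,"turn": 16}
    - {"tx": -0.242,"ty": 0.256,"turn": 18}
    - {"tx": -0.269,"ty": 0.284,"turn": 21}
    - {"tx": -0.296,"ty": 0.313,"turn": 24}
    - {"tx": -0.323,"ty": 0.341,"turn": 27}
    - {"tx": -0.35,"ty": 0.37,"turn": 30}
    - {"tx": -0.377,"ty": 0.398,"turn": 33}
    - {"tx": -0.404,"ty": 0.427,"turn": 36}
    - {"tx": -0.431,"ty": 0.455,"turn": 38}
    - {"tx": -0.458,"ty": 0.484,"turn": 40}
    - {"tx": -0.485,"ty": 0.512,"turn": 40}
    - {"tx": -0.511,"ty": 0.54,"turn": 40}
    - {"tx": -0.511,"ty": 0.54,"turn": 40}
  gripper: 0.6

```text
validation failed for argument at $.in...
```

Run:
```python
from h import *
o=get_obs(); print(o['eef_pos'],yaw_of(o)[1],o['opening'],o['wrist_force'],o['time_s'])
p,d,c=cam('wrist','w1.png')
for n in('top',): cam(n,'top1.png')
im=cv2.imread('pics/w1.png'); h=cv2.cvtColor(im,cv2.COLOR_BGR2HSV); m=cv2.inRange(h,(0,140,50),(8,255,255))
n,l,st,ce=cv2.connectedComponentsWithStats(m)
for i in range(1,n):
    if st[i,4]>20: print(ce[i],st[i],plane(c,*ce[i],.116))
```

```text
[0.20649155 0.53617823 0.23059452] 68.92665287827545 1.0005777924387522 [ 0.05081077  0.41672248 -0.41452035] 0.15
```

View pics/w1.png

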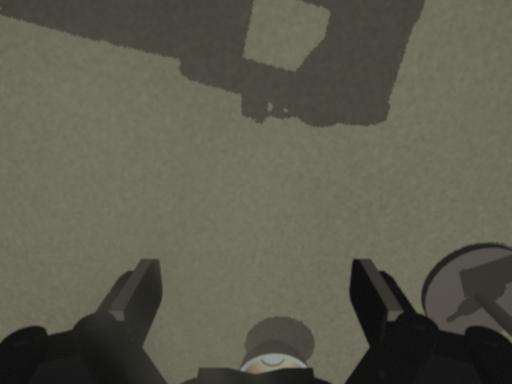

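View pics/top1.png

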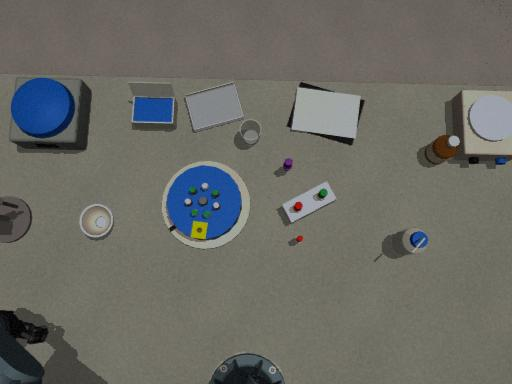

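The move call was refused, possibly because each row needs all four fields. I'll retry with `tz` included.

Request:
move_arm:
  increments:
    - {"tx": -0.027,"ty": 0.028,"tz": 0,"turn": 2}
    - {"tx": -0.081,"ty": 0.085,"tz": 0,"turn": 6}
    - {"tx": -0.108,"ty": 0.114,"tz": 0,"turn": 8}
    - {"tx": -0.135,"ty": 0.142,"tz": 0,"turn": 10}
    - {"tx": -0.161,"ty": 0.171,"tz": 0,"turn": 12}
    - {"tx": -0.188,"ty": 0.199,"tz": 0,"turn": 14}
    - {"tx": -0.215,"ty": 0.228,"tz": 0,"turn": 16}
    - {"tx": -0.242,"ty": 0.256,"tz": 0,"turn": 18}
    - {"tx": -0.269,"ty": 0.284,"tz": 0,"turn": 21}
    - {"tx": -0.296,"ty": 0.313,"tz": 0,"turn": 24}
    - {"tx": -0.323,"ty": 0.341,"tz": 0,"turn": 27}
    - {"tx": -0.35,"ty": 0.37,"tz": 0,"turn": 30}
    - {"tx": -0.377,"ty": 0.398,"tz": 0,"turn": 33}
    - {"tx": -0.404,"ty": 0.427,"tz": 0,"turn": 36}
    - {"tx": -0.431,"ty": 0.455,"tz": 0,"turn": 38}
    - {"tx": -0.458,"ty": 0.484,"tz": 0,"turn": 40}
    - {"tx": -0.485,"ty": 0.512,"tz": 0,"turn": 40}
    - {"tx": -0.511,"ty": 0.54,"tz": 0,"turn": 40}
    - {"tx": -0.511,"ty": 0.54,"tz": 0,"turn": 40}
    - {"tx": -0.511,"ty": 0.54,"tz": 0,"turn": 40}
  gripper: 0.6

```text
time_s: 1.92
eef_pos: [0.527, -0.1363, 0.2306]
eef_rot: [-0.0, 0.969, 0.248, -0.0]
wrist_force: [-0.2, -0.5, -0.2]
opening: 0.602
```

Run:
```python
from h import *
o=get_obs(); print(o['eef_pos'],yaw_of(o)[1],o['opening'],o['wrist_force'],o['time_s'])
p,d,c=cam('wrist','w1.png')
cam('top','top1.png')
im=cv2.imread('pics/w1.png'); h=cv2.cvtColor(im,cv2.COLOR_BGR2HSV); m=cv2.inRange(h,(0,140,50),(8,255,255))
n,l,st,ce=cv2.connectedComponentsWithStats(m)
for i in range(1,n):
    if st[i,4]>20: print(ce[i],st[i],plane(c,*ce[i],.116))
```

```text
[ 0.52700601 -0.13626964  0.23063299] 28.741046837269767 0.6019161646093981 [-0.19964841 -0.52979039 -0.16986177] 1.9167
[168.46440678 130.63389831] [159 121  20  20 295] [ 0.4454964  -0.12895874  0.116     ]
[263.32987552 181.86514523] [251 170  25  25 482] [ 0.5298235  -0.12992654  0.116     ]
```

View pics/w1.png

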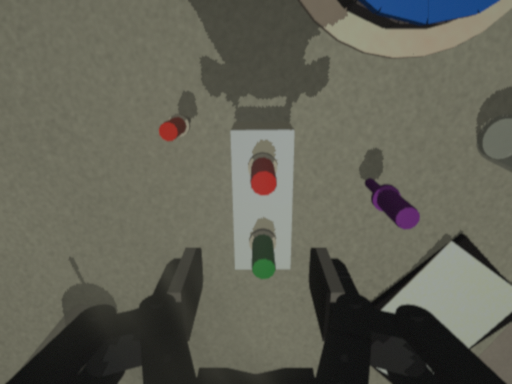

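View pics/top1.png

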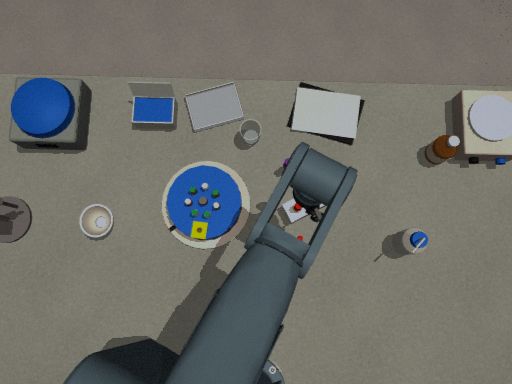

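Run:
```python
from h import *
def cloud(n,k):
    p,d,c=cam(n); K=c['intrinsics']; v,u=np.mgrid[0:384,0:512]
    X=np.stack([(u-K[0,2])/K[0,0]*d,-(v-K[1,2])/K[1,1]*d,-d],-1)@R(c).T+np.array(c['origin'])
    h=cv2.cvtColor(p,cv2.COLOR_RGB2HSV); m=cv2.inRange(h,(0,120,40),(8,255,255))>0
    m2=m&(np.hypot(X[...,0]-.53,X[...,1]+.132)<.025)
    Q=X[m2]; print(n,len(Q),'zmax',np.percentile(Q[:,2],[5,50,95]).round(4))
    t=Q[Q[:,2]>np.percentile(Q[:,2],95)-.006]; print(' top',len(t),t.mean(0).round(4),(t.max(0)+t.min(0)).round(4)/2,np.ptp(t,axis=0).round(4))
cloud('wrist',0); cloud('scene',0)
goto([.53,-.1305,.15],28.6)
```

```text
wrist 620 zmax [0.0851 0.1164 0.1178]
 top 490 [ 0.5297 -0.1298  0.1166] [ 0.53    -0.13045  0.11545] [0.0202 0.0202 0.007 ]
scene 100 zmax [0.0726 0.1014 0.117 ]
 top 34 [ 0.5323 -0.1318  0.115 ] [ 0.5313 -0.132   0.1147] [0.0231 0.0182 0.0061]
pos [ 0.5265 -0.1331  0.2313] yaw 29.0 -> t [ 0.0044 -0.0005  0.0813] turn 0.4
```

Request:
move_arm:
  increments:
    - {"tx": 0.005,"ty": -0.002,"tz": 0.03,"turn": 0}
    - {"tx": 0.005,"ty": -0.002,"tz": 0.06,"turn": 0}
    - {"tx": 0.005,"ty": -0.002,"tz": 0.085,"turn": 0}
    - {"tx": 0.005,"ty": -0.002,"tz": 0.085,"turn": 0}
    - {"tx": 0.005,"ty": -0.002,"tz": 0.085,"turn": 0}
    - {"tx": 0.005,"ty": -0.002,"tz": 0.085,"turn": 0}
  gripper: 0.6

```text
time_s: 2.62
eef_pos: [0.5312, -0.13, 0.1481]
eef_rot: [0.001, 0.968, 0.25, 0.001]
wrist_force: [-0.7, 0.1, 0.5]
opening: 0.599
```

Run:
```python
from h import *
p,d,c=cam('wrist','w2.png')
goto([.5303,-.1305,.076],28.6)
im=cv2.imread('pics/w2.png'); h=cv2.cvtColor(im,cv2.COLOR_BGR2HSV); m=cv2.inRange(h,(0,140,50),(8,255,255))
n,l,st,ce=cv2.connectedComponentsWithStats(m)
for i in range(1,n):
    if st[i,4]>20: print(ce[i],st[i],plane(c,*ce[i],.116))
```

```text
pos [ 0.5316 -0.1304  0.1486] yaw 28.97 -> t [-0.0014 -0.0007  0.0726] turn 0.37
[127.42620232 153.61359867] [113 136  35  33 603] [ 0.44818182 -0.12340508  0.116     ]
[254.8490991  230.35810811] [238 215  35  32 888] [ 0.52990941 -0.13011842  0.116     ]
```

View pics/w2.png

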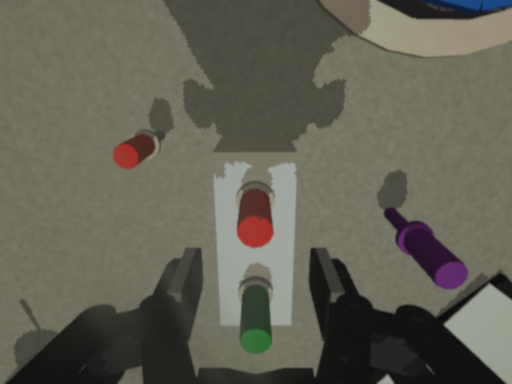

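Request:
move_arm:
  increments:
    - {"tx": -0.001,"ty": -0.001,"tz": 0.025,"turn": 0}
    - {"tx": -0.001,"ty": -0.001,"tz": 0.05,"turn": 0}
    - {"tx": -0.001,"ty": -0.001,"tz": 0.072,"turn": 0}
    - {"tx": -0.001,"ty": -0.001,"tz": 0.072,"turn": 0}
    - {"tx": -0.001,"ty": -0.001,"tz": 0.072,"turn": 0}
    - {"tx": -0.001,"ty": -0.001,"tz": 0.072,"turn": 0}
  gripper: 0.6

```text
time_s: 3.17
eef_pos: [0.5305, -0.1305, 0.0766]
eef_rot: [0.001, 0.968, 0.25, 0.001]
wrist_force: [0.1, -0.8, 0.3]
opening: 0.601
```

Request:
move_arm:
  increments:
    - {"tx": 0,"ty": 0,"tz": 0,"turn": 0}
    - {"tx": 0,"ty": 0,"tz": 0,"turn": 0}
    - {"tx": 0,"ty": 0,"tz": 0,"turn": 0}
    - {"tx": 0,"ty": 0,"tz": 0,"turn": 0}
    - {"tx": 0,"ty": 0,"tz": 0,"turn": 0}
    - {"tx": 0,"ty": 0,"tz": 0,"turn": 0}
    - {"tx": 0,"ty": 0,"tz": 0,"turn": 0}
    - {"tx": 0,"ty": 0,"tz": 0,"turn": 0}
    - {"tx": 0,"ty": 0,"tz": 0,"turn": 0}
  gripper: 0.1

```text
time_s: 3.92
eef_pos: [0.5301, -0.1304, 0.0761]
eef_rot: [0.001, 0.968, 0.25, 0.001]
wrist_force: [0.1, -0.6, 6.7]
opening: 0.243
```

Request:
move_arm:
  increments:
    - {"tx": 0,"ty": 0,"tz": -0.01,"turn": 0}
    - {"tx": 0,"ty": 0,"tz": -0.03,"turn": 0}
    - {"tx": 0,"ty": 0,"tz": -0.06,"turn": 0}
    - {"tx": 0,"ty": 0,"tz": -0.1,"turn": 0}
    - {"tx": 0,"ty": 0,"tz": -0.13,"turn": 0}
    - {"tx": 0,"ty": 0,"tz": -0.13,"turn": 0}
    - {"tx": 0,"ty": 0,"tz": -0.13,"turn": 0}
  gripper: 0.1

```text
time_s: 4.5
eef_pos: [0.5303, -0.1304, 0.2073]
eef_rot: [0.002, 0.968, 0.25, 0.002]
wrist_force: [0.0, -0.7, -2.0]
opening: 0.242
```

Run:
```python
from h import *
from scipy.optimize import least_squares
c=viewer.get_calibration('top'); cam('top','top2.png'); cam('wrist','w3.png')
im=cv2.imread('pics/top1.png'); h=cv2.cvtColor(im,cv2.COLOR_BGR2HSV)
b=cv2.inRange(h,(105,150,50),(125,255,255)); b[:,:140]=0; b[:,260:]=0; b[:150]=0;
hull=cv2.convexHull(np.argwhere(b)[:,::-1].astype(np.int32))[:,0]
P=np.array([plane(c,u,v,.059)[:2] for u,v in hull])
r=least_squares(lambda x:np.hypot(*(P-x[:2]).T)-x[2],[.55,.14,.108],loss='soft_l1',f_scale=.001)
ax=r.x[:2]; print('blue axis',r.x.round(4), np.abs(r.fun).max())
for nm,(u,v),z in (('mark?',(172,228.5),.01),('hole?',(199,230),.065)):
    q=plane(c,u,v,z)[:2]; print(nm,q,np.degrees(np.arctan2(*(q-ax)[::-1])).round(1),np.hypot(*(q-ax)))
cv2.imwrite('pics/crop3.png',cv2.resize(im[155:255,155:255],None,fx=6,fy=6,interpolation=cv2.INTER_CUBIC))
goto([.42,.155,.21],83)
```

```text
blue axis [0.5421 0.1408 0.1079] 0.0013487979800418382
mark? [0.46508736 0.23781094] 128.4 0.12387307392482469
hole? [0.45823679 0.14955975] 174.0 0.08433262819694587
pos [ 0.5282 -0.1295  0.2037] yaw 28.93 -> t [ 0.0429 -0.3013 -0.006 ] turn -54.07
```

View pics/crop3.png

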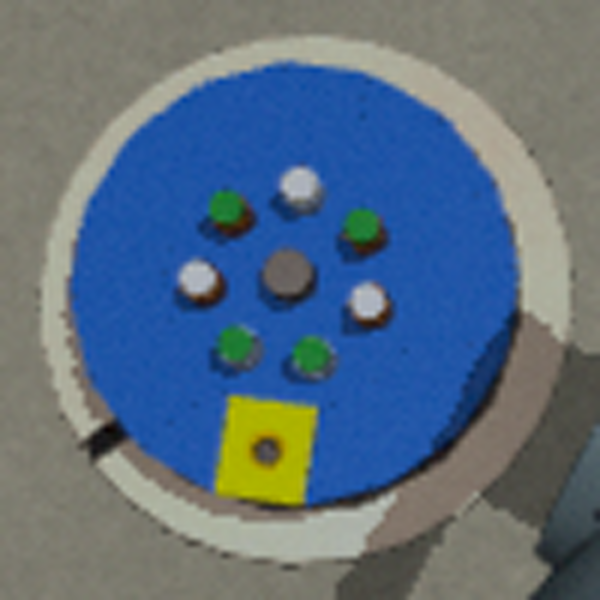

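View pics/w3.png

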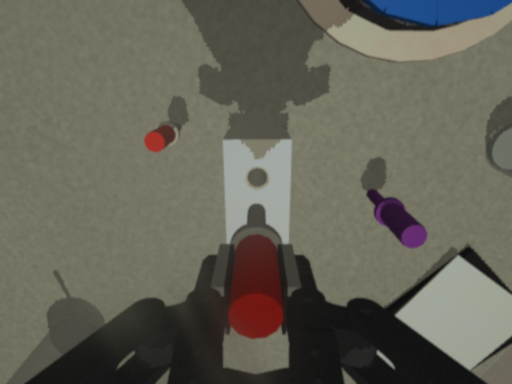

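Request:
move_arm:
  increments:
    - {"tx": 0.002,"ty": -0.01,"tz": 0,"turn": -2}
    - {"tx": 0.005,"ty": -0.03,"tz": 0,"turn": -6}
    - {"tx": 0.008,"ty": -0.055,"tz": 0,"turn": -10}
    - {"tx": 0.012,"ty": -0.08,"tz": 0,"turn": -15}
    - {"tx": 0.016,"ty": -0.11,"tz": 0,"turn": -20}
    - {"tx": 0.02,"ty": -0.14,"tz": 0,"turn": -25}
    - {"tx": 0.024,"ty": -0.17,"tz": 0,"turn": -30}
    - {"tx": 0.028,"ty": -0.2,"tz": 0,"turn": -35}
    - {"tx": 0.032,"ty": -0.225,"tz": 0,"turn": -40}
    - {"tx": 0.036,"ty": -0.25,"tz": 0,"turn": -45}
    - {"tx": 0.039,"ty": -0.27,"tz": 0,"turn": -49}
    - {"tx": 0.041,"ty": -0.285,"tz": 0,"turn": -52}
    - {"tx": 0.043,"ty": -0.295,"tz": 0,"turn": -54}
    - {"tx": 0.043,"ty": -0.3,"tz": 0,"turn": -54}
    - {"tx": 0.043,"ty": -0.3,"tz": 0,"turn": -54}
    - {"tx": 0.043,"ty": -0.3,"tz": 0,"turn": -54}
    - {"tx": 0.043,"ty": -0.3,"tz": 0,"turn": -54}
  gripper: 0.1

```text
time_s: 6.02
eef_pos: [0.4217, 0.1529, 0.2041]
eef_rot: [0.0, 0.75, 0.662, -0.0]
wrist_force: [0.6, 0.3, -1.3]
opening: 0.242
```

Run:
```python
from h import *
for i in range(3):
    o=get_obs(); p,d,c=cam('wrist','w4.png'); print(o['eef_pos'].round(4),yaw_of(o)[1].round(2),np.array(c['origin']).round(4),o['time_s'],o['wrist_force'].round(1))
im=cv2.imread('pics/w4.png')
K=c['intrinsics']; v,u=np.mgrid[0:384,0:512]
X=np.stack([(u-K[0,2])/K[0,0]*d,-(v-K[1,2])/K[1,1]*d,-d],-1)@R(c).T+np.array(c['origin'])
print('plate z',X[100,256],X[60,200])
cv2.imwrite('pics/w4b.png',cv2.resize(im[60:300,130:390],None,fx=3,fy=3*.83,interpolation=cv2.INTER_CUBIC))
```

```text
[0.4217 0.1529 0.2041] 82.85 [0.3365 0.1634 0.3474] 6.0167 [ 0.6  0.3 -1.3]
[0.4217 0.1528 0.2042] 82.84 [0.3365 0.1633 0.3475] 6.0667 [ 0.8  0.1 -0.8]
[0.4218 0.1528 0.2042] 82.84 [0.3366 0.1633 0.3475] 6.1167 [-0.  -0.3 -1.4]
plate z [0.35928009 0.16091153 0.00088884] [ 3.15306239e-01  1.11599090e-01 -5.72283631e-06]
```

View pics/w4.png

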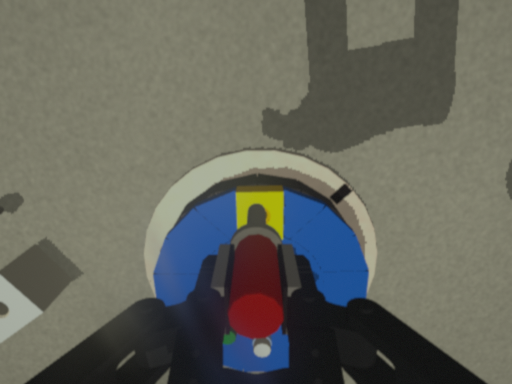

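Request:
move_arm:
  increments:
    - {"tx": 0,"ty": 0.02,"tz": 0,"turn": 0}
    - {"tx": 0,"ty": 0.045,"tz": 0,"turn": 0}
    - {"tx": 0,"ty": 0.06,"tz": 0,"turn": 0}
    - {"tx": 0,"ty": 0.06,"tz": 0,"turn": 0}
    - {"tx": 0,"ty": 0.06,"tz": 0,"turn": 0}
    - {"tx": 0,"ty": 0.06,"tz": 0,"turn": 0}
    - {"tx": 0,"ty": 0.06,"tz": 0,"turn": 0}
  gripper: 0.1

```text
time_s: 6.75
eef_pos: [0.4801, 0.1461, 0.204]
eef_rot: [-0.0, 0.749, 0.662, -0.0]
wrist_force: [0.1, 0.6, -2.3]
opening: 0.241
```

Run:
```python
from h import *
for i in range(2):
    o=get_obs(); p,d,c=cam('wrist','w5.png'); print(o['eef_pos'].round(4),yaw_of(o)[1].round(2),o['time_s'],o['wrist_force'].round(1))
im=cv2.imread('pics/w5.png'); h=cv2.cvtColor(im,cv2.COLOR_BGR2HSV)
y=cv2.inRange(h,(20,140,60),(36,255,255)); cs,_=cv2.findContours(y,cv2.RETR_EXTERNAL,cv2.CHAIN_APPROX_NONE); k=max(cs,key=cv2.contourArea)
print('minrect',cv2.minAreaRect(k)); x0,y0,w,hh=cv2.boundingRect(k)
f=np.zeros_like(y); cv2.drawContours(f,[k],-1,255,-1); f=cv2.erode(f,np.ones((7,7)))
hole=(f>0)&(y==0); vv,uu=np.where(hole); print('hole px',uu.mean(),vv.mean(),len(uu),np.ptp(uu),np.ptp(vv)); print('eyelet',plane(c,uu.mean(),vv.mean(),.065))
b=cv2.boxPoints(cv2.minAreaRect(k)); print([plane(c,*q,.065)[:2].round(4) for q in b])
dk=(im.max(2)<45)
n,l,st,ce=cv2.connectedComponentsWithStats(dk.astype(np.uint8))
for i in range(1,n):
    if 60<st[i,4]<800: print('dark',ce[i].round(1),st[i],plane(c,*ce[i],.01)[:2])
cv2.imwrite('pics/w5b.png',cv2.resize(im[40:260,130:410],None,fx=2.7,fy=2.7,interpolation=cv2.INTER_CUBIC))
```

```text
[0.4801 0.1461 0.204 ] 82.92 6.75 [ 0.1  0.6 -2.3]
[0.4802 0.1462 0.2042] 82.93 6.8 [-0.7  0.6 -0.9]
minrect ((259.0, 151.0), (56.0, 50.0), 90.0)
hole px 258.80434782608694 151.18115942028984 138 14 12
eyelet [0.45598452 0.15183938 0.065     ]
[array([0.4296, 0.1341]), array([0.4348, 0.1757]), array([0.4836, 0.171 ]), array([0.4781, 0.127 ])]
dark [344.4 139.1] [335 129  20  21 198] [0.46619896 0.23880999]
dark [227.6 278.3] [217 246  17  61 319] [0.61461096 0.09608168]
```

View pics/w5b.png

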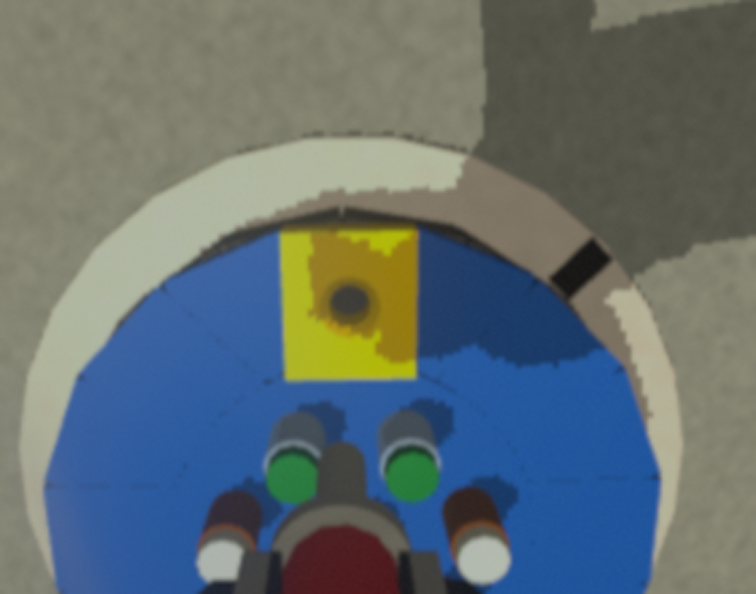

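Run:
```python
from h import *
o=get_obs(); c=viewer.get_calibration('wrist'); M,yw=yaw_of(o)
for z,uv in ((.136,(256.3,205)),(.136,(256.3,211)),(.2441,(256,316))):
    q=plane(c,*uv,z); print(uv,z,q.round(4),'in tool',(M.T@(q-o['eef_pos'])).round(4))
im=cv2.imread('pics/w5.png')
cv2.imwrite('pics/w5c.png',cv2.resize(im[190:360,180:340],None,fx=3.5,fy=3.5,interpolation=cv2.INTER_CUBIC))
```

```text
(256.3, 205) 0.136 [0.4777 0.1469 0.136 ] in tool [ 0.0003 -0.0027  0.0683]
(256.3, 211) 0.136 [0.4821 0.1464 0.136 ] in tool [0.0003 0.0017 0.0683]
(256, 316) 0.2441 [0.4802 0.1462 0.2441] in tool [-0.     -0.0001 -0.0398]
```

View pics/w5c.png

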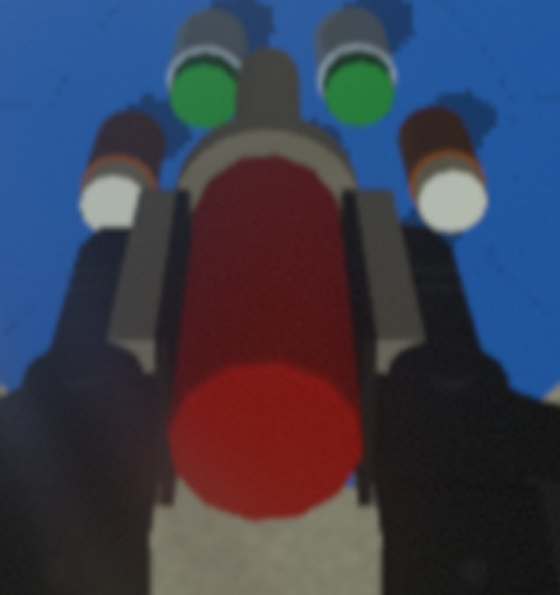

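Request:
move_arm:
  increments:
    - {"tx": 0.0025,"ty": -0.0247,"tz": 0,"turn": 0}
    - {"tx": 0.0025,"ty": -0.0247,"tz": 0,"turn": 0}
    - {"tx": 0.0025,"ty": -0.0247,"tz": 0.02,"turn": 0}
    - {"tx": 0.0025,"ty": -0.0247,"tz": 0.04,"turn": 0}
    - {"tx": 0.0025,"ty": -0.0247,"tz": 0.06,"turn": 0}
    - {"tx": 0.0025,"ty": -0.0247,"tz": 0.065,"turn": 0}
    - {"tx": 0.0025,"ty": -0.0247,"tz": 0.065,"turn": 0}
    - {"tx": 0.0025,"ty": -0.0247,"tz": 0.065,"turn": 0}
    - {"tx": 0.0025,"ty": -0.0247,"tz": 0.065,"turn": 0}
  gripper: 0.1

```text
time_s: 7.6
eef_pos: [0.4578, 0.1518, 0.1407]
eef_rot: [0.001, 0.749, 0.662, 0.001]
wrist_force: [-0.0, 0.8, -0.6]
opening: 0.24
```

Run:
```python
from h import *
p,d,c=cam('wrist','w6.png'); goto([.456,.1518,.125],82.9)
im=cv2.imread('pics/w6.png')
cv2.imwrite('pics/w6b.png',cv2.resize(im[130:300,180:340],None,fx=3.5,fy=3.5,interpolation=cv2.INTER_CUBIC))
```

```text
pos [0.4579 0.1518 0.1407] yaw 82.93 -> t [-0.0002 -0.0019  0.0157] turn 0.03
```

View pics/w6b.png

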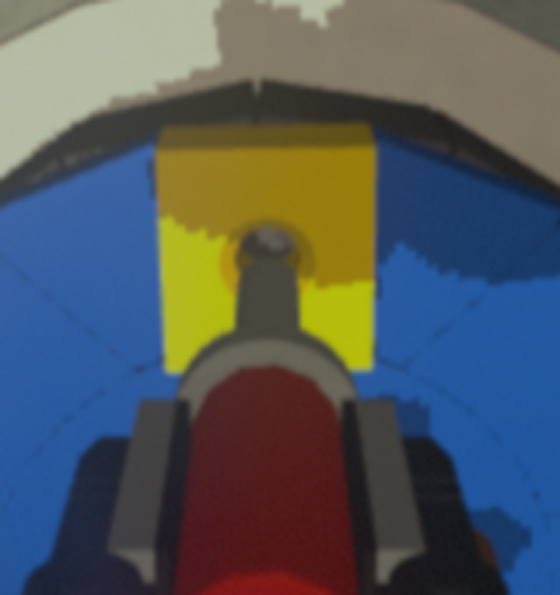

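Request:
move_arm:
  increments:
    - {"tx": 0,"ty": -0.002,"tz": 0,"turn": 0}
    - {"tx": 0,"ty": -0.002,"tz": 0.003,"turn": 0}
    - {"tx": 0,"ty": -0.002,"tz": 0.006,"turn": 0}
    - {"tx": 0,"ty": -0.002,"tz": 0.009,"turn": 0}
    - {"tx": 0,"ty": -0.002,"tz": 0.012,"turn": 0}
    - {"tx": 0,"ty": -0.002,"tz": 0.014,"turn": 0}
    - {"tx": 0,"ty": -0.002,"tz": 0.014,"turn": 0}
    - {"tx": 0,"ty": -0.002,"tz": 0.014,"turn": 0}
  gripper: 0.1

```text
time_s: 8.32
eef_pos: [0.4558, 0.1518, 0.1254]
eef_rot: [0.001, 0.749, 0.662, 0.001]
wrist_force: [6.2, -0.3, -2.7]
opening: 0.24
```

Request:
move_arm:
  increments:
    - {"tx": 0,"ty": 0.001,"tz": 0,"turn": 0}
    - {"tx": 0,"ty": 0.001,"tz": 0.002,"turn": 0}
    - {"tx": 0,"ty": 0.001,"tz": 0.004,"turn": 0}
    - {"tx": 0,"ty": 0.001,"tz": 0.006,"turn": 0}
    - {"tx": 0,"ty": 0.001,"tz": 0.008,"turn": 0}
    - {"tx": 0,"ty": 0.001,"tz": 0.008,"turn": 0}
  gripper: 0.1

```text
time_s: 8.82
eef_pos: [0.4562, 0.1517, 0.1171]
eef_rot: [0.0, 0.749, 0.662, 0.0]
wrist_force: [5.2, -0.4, -1.4]
opening: 0.235
```

Request:
move_arm:
  increments:
    - {"tx": 0,"ty": 0.0015,"tz": 0,"turn": 0}
    - {"tx": 0,"ty": 0.0015,"tz": 0,"turn": 0}
    - {"tx": 0,"ty": 0.0015,"tz": 0,"turn": 0}
    - {"tx": 0,"ty": 0.0015,"tz": 0,"turn": 0}
  gripper: 0.1

```text
time_s: 9.15
eef_pos: [0.4568, 0.1516, 0.117]
eef_rot: [-0.0, 0.749, 0.662, -0.0]
wrist_force: [2.4, 0.6, -1.2]
opening: 0.236
```

Request:
move_arm:
  increments:
    - {"tx": 0,"ty": 0.001,"tz": 0.001,"turn": 0}
    - {"tx": 0,"ty": 0.001,"tz": 0.002,"turn": 0}
    - {"tx": 0,"ty": 0.001,"tz": 0.003,"turn": 0}
    - {"tx": 0,"ty": 0.001,"tz": 0.004,"turn": 0}
    - {"tx": 0,"ty": 0.001,"tz": 0.005,"turn": 0}
    - {"tx": 0,"ty": 0.001,"tz": 0.005,"turn": 0}
    - {"tx": 0,"ty": 0.001,"tz": 0.005,"turn": 0}
  gripper: 0.1

```text
time_s: 9.73
eef_pos: [0.458, 0.1515, 0.1129]
eef_rot: [-0.0, 0.749, 0.662, -0.0]
wrist_force: [-2.7, 0.0, 8.0]
opening: 0.242
```

Pin is in the eyelet and stopped on the ring (8 N at TCP z 0.113). Next I'll sweep it clockwise to just before the search zone, pressing lightly.

Request:
move_arm:
  increments:
    - {"tx": 0,"ty": -0.0005,"tz": -0.001,"turn": 0}
    - {"tx": 0.0022,"ty": -0.0005,"tz": -0.001,"turn": 1.5}
    - {"tx": 0.0044,"ty": -0.0004,"tz": -0.001,"turn": 3}
    - {"tx": 0.0088,"ty": 0,"tz": -0.001,"turn": 6}
    - {"tx": 0.0131,"ty": 0.0005,"tz": -0.001,"turn": 9}
    - {"tx": 0.0175,"ty": 0.0013,"tz": -0.001,"turn": 12}
    - {"tx": 0.0217,"ty": 0.0024,"tz": -0.001,"turn": 15}
    - {"tx": 0.0217,"ty": 0.0024,"tz": -0.001,"turn": 15}
    - {"tx": 0.0217,"ty": 0.0024,"tz": -0.001,"turn": 15}
    - {"tx": 0.0217,"ty": 0.0024,"tz": -0.001,"turn": 15}
  gripper: 0.1

```text
time_s: 10.57
eef_pos: [0.4631, 0.1727, 0.1131]
eef_rot: [-0.0, 0.829, 0.559, -0.0]
wrist_force: [-0.6, -0.5, -1.6]
opening: 0.245
```

Run:
```python
from h import *
p,d,c=cam('wrist','w7.png')
o=get_obs(); print(o['eef_pos'].round(4),yaw_of(o)[1].round(2),o['time_s'],o['wrist_force'].round(1))
```

```text
[0.4631 0.1726 0.1131] 67.99 10.6167 [-0.1 -0.5 -1.5]
```

View pics/w7.png

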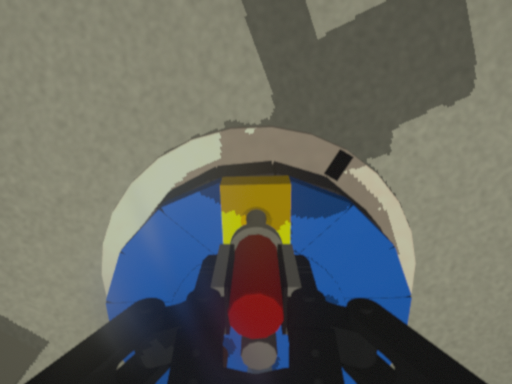

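Request:
move_arm:
  increments:
    - {"tx": 0.0022,"ty": 0,"tz": 0,"turn": 1.5}
    - {"tx": 0.0059,"ty": 0.0002,"tz": 0,"turn": 4}
    - {"tx": 0.0102,"ty": 0.0006,"tz": 0,"turn": 7}
    - {"tx": 0.0146,"ty": 0.0013,"tz": 0,"turn": 10}
    - {"tx": 0.0189,"ty": 0.0022,"tz": 0,"turn": 13}
    - {"tx": 0.0231,"ty": 0.0033,"tz": 0,"turn": 16}
    - {"tx": 0.0231,"ty": 0.0033,"tz": 0,"turn": 16}
    - {"tx": 0.0231,"ty": 0.0033,"tz": 0.001,"turn": 16}
    - {"tx": 0.0231,"ty": 0.0033,"tz": 0.001,"turn": 16}
    - {"tx": 0.0231,"ty": 0.0033,"tz": 0.001,"turn": 16}
  gripper: 0.1

```text
time_s: 11.45
eef_pos: [0.4752, 0.1928, 0.113]
eef_rot: [-0.0, 0.899, 0.439, 0.0]
wrist_force: [-2.4, 0.3, 5.1]
opening: 0.239
```

Request:
move_arm:
  increments:
    - {"tx": 0.0008,"ty": 0,"tz": 0.001,"turn": 0.5}
    - {"tx": 0.0015,"ty": 0,"tz": 0.001,"turn": 1}
    - {"tx": 0.0022,"ty": 0,"tz": 0.001,"turn": 1.5}
    - {"tx": 0.0029,"ty": 0,"tz": 0.001,"turn": 2}
    - {"tx": 0.0037,"ty": 0.0001,"tz": 0.001,"turn": 2.5}
    - {"tx": 0.0044,"ty": 0.0001,"tz": 0.001,"turn": 3}
    - {"tx": 0.0044,"ty": 0.0001,"tz": 0.001,"turn": 3}
  gripper: 0.1

```text
time_s: 12.03
eef_pos: [0.4771, 0.195, 0.1128]
eef_rot: [0.001, 0.91, 0.415, -0.002]
wrist_force: [-9.5, -5.8, 18.4]
opening: 0.242
```

Request:
move_arm:
  increments:
    - {"tx": 0.0008,"ty": 0,"tz": 0,"turn": 0.5}
    - {"tx": 0.0015,"ty": 0,"tz": 0,"turn": 1}
    - {"tx": 0.0022,"ty": 0,"tz": 0,"turn": 1.5}
    - {"tx": 0.0029,"ty": 0,"tz": 0,"turn": 2}
    - {"tx": 0.0037,"ty": 0.0001,"tz": 0,"turn": 2.5}
    - {"tx": 0.0044,"ty": 0.0001,"tz": 0,"turn": 3}
    - {"tx": 0.0044,"ty": 0.0001,"tz": 0,"turn": 3}
  gripper: 0.1

```text
time_s: 12.62
eef_pos: [0.4799, 0.1983, 0.1128]
eef_rot: [0.001, 0.92, 0.391, -0.002]
wrist_force: [-9.5, -5.2, 18.0]
opening: 0.239
```

Request:
move_arm:
  increments:
    - {"tx": 0.0008,"ty": 0,"tz": -0.0004,"turn": 0.5}
    - {"tx": 0.0015,"ty": 0,"tz": -0.0004,"turn": 1}
    - {"tx": 0.0022,"ty": 0,"tz": -0.0004,"turn": 1.5}
    - {"tx": 0.0029,"ty": 0,"tz": -0.0004,"turn": 2}
    - {"tx": 0.0037,"ty": 0.0001,"tz": -0.0004,"turn": 2.5}
    - {"tx": 0.0044,"ty": 0.0001,"tz": -0.0004,"turn": 3}
    - {"tx": 0.0044,"ty": 0.0001,"tz": -0.0004,"turn": 3}
  gripper: 0.1

```text
time_s: 13.2
eef_pos: [0.4828, 0.2016, 0.1128]
eef_rot: [0.0, 0.93, 0.367, -0.002]
wrist_force: [-8.3, -5.2, 15.2]
opening: 0.238
```

Request:
move_arm:
  increments:
    - {"tx": 0.0008,"ty": 0,"tz": 0,"turn": 0.5}
    - {"tx": 0.0015,"ty": 0,"tz": 0,"turn": 1}
    - {"tx": 0.0022,"ty": 0,"tz": 0,"turn": 1.5}
    - {"tx": 0.0029,"ty": 0,"tz": 0,"turn": 2}
    - {"tx": 0.0037,"ty": 0.0001,"tz": 0,"turn": 2.5}
    - {"tx": 0.0044,"ty": 0.0001,"tz": 0,"turn": 3}
    - {"tx": 0.0044,"ty": 0.0001,"tz": 0,"turn": 3}
  gripper: 0.1

```text
time_s: 13.78
eef_pos: [0.486, 0.2046, 0.1128]
eef_rot: [0.0, 0.94, 0.342, -0.002]
wrist_force: [-8.2, -2.7, 15.9]
opening: 0.239
```

Request:
move_arm:
  increments:
    - {"tx": 0.0008,"ty": 0,"tz": 0,"turn": 0.5}
    - {"tx": 0.0015,"ty": 0,"tz": 0,"turn": 1}
    - {"tx": 0.0022,"ty": 0,"tz": 0,"turn": 1.5}
    - {"tx": 0.0029,"ty": 0,"tz": 0,"turn": 2}
    - {"tx": 0.0037,"ty": 0.0001,"tz": 0,"turn": 2.5}
    - {"tx": 0.0044,"ty": 0.0001,"tz": 0,"turn": 3}
    - {"tx": 0.0044,"ty": 0.0001,"tz": 0,"turn": 3}
  gripper: 0.1

```text
time_s: 14.37
eef_pos: [0.4893, 0.2075, 0.1128]
eef_rot: [0.0, 0.948, 0.318, -0.002]
wrist_force: [-9.9, -3.9, 14.8]
opening: 0.242
```

Request:
move_arm:
  increments:
    - {"tx": 0.0008,"ty": 0,"tz": 0,"turn": 0.5}
    - {"tx": 0.0015,"ty": 0,"tz": 0,"turn": 1}
    - {"tx": 0.0022,"ty": 0,"tz": 0,"turn": 1.5}
    - {"tx": 0.0029,"ty": 0,"tz": 0,"turn": 2}
    - {"tx": 0.0037,"ty": 0.0001,"tz": 0,"turn": 2.5}
    - {"tx": 0.0044,"ty": 0.0001,"tz": 0,"turn": 3}
    - {"tx": 0.0044,"ty": 0.0001,"tz": 0,"turn": 3}
  gripper: 0.1

```text
time_s: 14.95
eef_pos: [0.4929, 0.2102, 0.1129]
eef_rot: [0.0, 0.956, 0.293, -0.002]
wrist_force: [-9.9, -1.9, 15.6]
opening: 0.243
```

Request:
move_arm:
  increments:
    - {"tx": 0.0008,"ty": 0,"tz": 0,"turn": 0.5}
    - {"tx": 0.0015,"ty": 0,"tz": 0,"turn": 1}
    - {"tx": 0.0022,"ty": 0,"tz": 0,"turn": 1.5}
    - {"tx": 0.0029,"ty": 0,"tz": 0,"turn": 2}
    - {"tx": 0.0037,"ty": 0.0001,"tz": 0,"turn": 2.5}
    - {"tx": 0.0044,"ty": 0.0001,"tz": 0,"turn": 3}
    - {"tx": 0.0044,"ty": 0.0001,"tz": 0,"turn": 3}
  gripper: 0.1

```text
time_s: 15.53
eef_pos: [0.4968, 0.2129, 0.1127]
eef_rot: [-0.0, 0.964, 0.268, -0.001]
wrist_force: [-7.8, -0.6, 12.8]
opening: 0.239
```

Request:
move_arm:
  increments:
    - {"tx": 0.0008,"ty": 0,"tz": 0,"turn": 0.5}
    - {"tx": 0.0015,"ty": 0,"tz": 0,"turn": 1}
    - {"tx": 0.0022,"ty": 0,"tz": 0,"turn": 1.5}
    - {"tx": 0.0029,"ty": 0,"tz": 0,"turn": 2}
    - {"tx": 0.0037,"ty": 0.0001,"tz": 0,"turn": 2.5}
    - {"tx": 0.0044,"ty": 0.0001,"tz": 0,"turn": 3}
    - {"tx": 0.0044,"ty": 0.0001,"tz": 0,"turn": 3}
  gripper: 0.1

```text
time_s: 16.12
eef_pos: [0.5016, 0.2157, 0.1115]
eef_rot: [-0.0, 0.97, 0.241, -0.0]
wrist_force: [-1.6, 2.2, 0.3]
opening: 0.24
```

The pin dropped about 1.3 mm and the force vanished at roughly 118°, so the hole is there. I'll push down gently.

Request:
move_arm:
  increments:
    - {"tx": 0,"ty": 0,"tz": 0.001,"turn": 0}
    - {"tx": 0,"ty": 0,"tz": 0.002,"turn": 0}
    - {"tx": 0,"ty": 0,"tz": 0.003,"turn": 0}
    - {"tx": 0,"ty": 0,"tz": 0.003,"turn": 0}
  gripper: 0.1

```text
time_s: 16.45
eef_pos: [0.5016, 0.2156, 0.1083]
eef_rot: [-0.0, 0.97, 0.241, -0.0]
wrist_force: [-2.9, 4.5, -1.4]
opening: 0.239
```

Request:
move_arm:
  increments:
    - {"tx": 0,"ty": -0.0008,"tz": 0.001,"turn": 0}
    - {"tx": 0,"ty": -0.0008,"tz": 0.002,"turn": 0}
    - {"tx": 0,"ty": -0.0008,"tz": 0.004,"turn": 0}
    - {"tx": 0,"ty": -0.0008,"tz": 0.006,"turn": 0}
    - {"tx": 0,"ty": -0.0008,"tz": 0.006,"turn": 0}
  gripper: 0.1

```text
time_s: 16.87
eef_pos: [0.5014, 0.2159, 0.1021]
eef_rot: [0.0, 0.97, 0.241, -0.0]
wrist_force: [-0.5, 2.4, -3.0]
opening: 0.244
```

Request:
move_arm:
  increments:
    - {"tx": 0,"ty": -0.0004,"tz": 0.002,"turn": 0}
    - {"tx": 0,"ty": -0.0004,"tz": 0.004,"turn": 0}
    - {"tx": 0,"ty": -0.0004,"tz": 0.006,"turn": 0}
    - {"tx": 0,"ty": -0.0004,"tz": 0.008,"turn": 0}
    - {"tx": 0,"ty": -0.0004,"tz": 0.01,"turn": 0}
    - {"tx": 0,"ty": -0.0004,"tz": 0.012,"turn": 0}
    - {"tx": 0,"ty": -0.0004,"tz": 0.012,"turn": 0}
    - {"tx": 0,"ty": -0.0004,"tz": 0.012,"turn": 0}
  gripper: 0.1

```text
time_s: 17.53
eef_pos: [0.5012, 0.2163, 0.0904]
eef_rot: [0.0, 0.97, 0.241, -0.0]
wrist_force: [-0.7, 0.0, -1.6]
opening: 0.24
```

Request:
move_arm:
  increments:
    - {"tx": 0,"ty": 0,"tz": 0.002,"turn": 0}
    - {"tx": 0,"ty": 0,"tz": 0.004,"turn": 0}
    - {"tx": 0,"ty": 0,"tz": 0.006,"turn": 0}
    - {"tx": 0,"ty": 0,"tz": 0.008,"turn": 0}
    - {"tx": 0,"ty": 0,"tz": 0.009,"turn": 0}
    - {"tx": 0,"ty": 0,"tz": 0.01,"turn": 0}
    - {"tx": 0,"ty": 0,"tz": 0.01,"turn": 0}
    - {"tx": 0,"ty": 0,"tz": 0.01,"turn": 0}
  gripper: 0.1

```text
time_s: 18.2
eef_pos: [0.5016, 0.2167, 0.0811]
eef_rot: [-0.0, 0.97, 0.241, 0.0]
wrist_force: [0.4, 1.4, 2.3]
opening: 0.241
```

Request:
move_arm:
  increments:
    - {"tx": 0,"ty": 0,"tz": 0.0007,"turn": 0}
    - {"tx": 0,"ty": 0,"tz": 0.0015,"turn": 0}
    - {"tx": 0,"ty": 0,"tz": 0.0015,"turn": 0}
    - {"tx": 0,"ty": 0,"tz": 0.0015,"turn": 0}
  gripper: 0.1

```text
time_s: 18.53
eef_pos: [0.5026, 0.2171, 0.0811]
eef_rot: [-0.0, 0.97, 0.241, 0.002]
wrist_force: [-1.5, 2.1, 11.2]
opening: 0.245
```

Request:
move_arm:
  increments:
    - {"tx": 0,"ty": 0,"tz": -0.0012,"turn": 0}
    - {"tx": 0,"ty": 0,"tz": -0.0012,"turn": 0}
    - {"tx": 0,"ty": 0,"tz": -0.0012,"turn": 0}
  gripper: 0.1

```text
time_s: 18.78
eef_pos: [0.5018, 0.2167, 0.0811]
eef_rot: [-0.0, 0.97, 0.241, 0.001]
wrist_force: [-1.1, 1.3, 6.4]
opening: 0.243
```

Request:
move_arm:
  increments:
    - {"tx": 0,"ty": 0,"tz": 0,"turn": 0}
    - {"tx": 0,"ty": 0,"tz": 0,"turn": 0}
    - {"tx": 0,"ty": 0,"tz": 0,"turn": 0}
    - {"tx": 0,"ty": 0,"tz": 0,"turn": 0}
    - {"tx": 0,"ty": 0,"tz": 0,"turn": 0}
    - {"tx": 0,"ty": 0,"tz": 0,"turn": 0}
  gripper: 0.5

```text
time_s: 19.28
eef_pos: [0.5011, 0.2164, 0.0802]
eef_rot: [0.0, 0.97, 0.241, -0.0]
wrist_force: [-0.2, -0.5, 0.8]
opening: 0.497
```

Run:
```python
from h import *
p,d,c=cam('wrist','w8.png'); cam('scene','s8.png')
o=get_obs(); print(o['eef_pos'].round(4),yaw_of(o)[1].round(2),o['time_s'],o['wrist_force'].round(1),o['opening'])
s=cv2.imread('pics/s8.png'); cv2.imwrite('pics/s8b.png',cv2.resize(s[130:270,200:380],None,fx=4,fy=4,interpolation=cv2.INTER_CUBIC))
```

```text
[0.5012 0.2164 0.0803] 27.93 19.3833 [-0.4 -0.5 -0.3] 0.4961459240102219
```

View pics/w8.png

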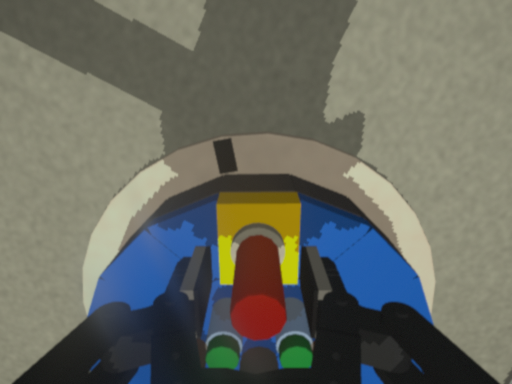

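View pics/s8b.png

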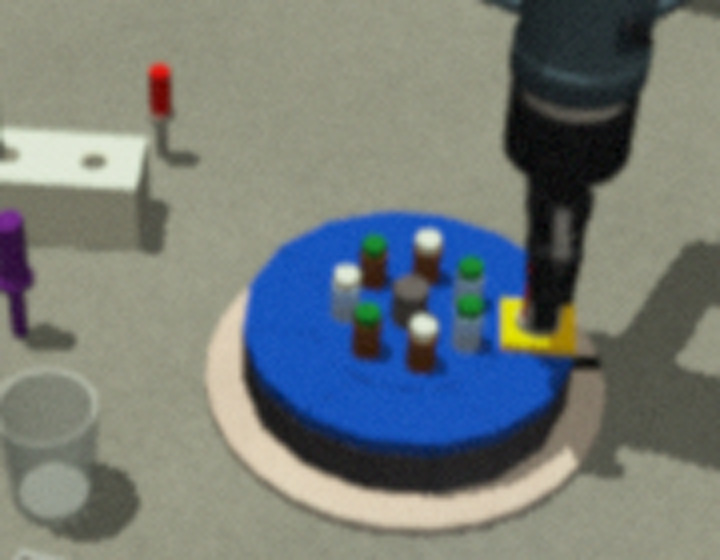

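Request:
move_arm:
  increments:
    - {"tx": 0,"ty": 0,"tz": -0.01,"turn": 0}
    - {"tx": 0,"ty": 0,"tz": -0.03,"turn": 0}
    - {"tx": 0,"ty": 0,"tz": -0.06,"turn": 0}
    - {"tx": 0,"ty": 0,"tz": -0.09,"turn": 0}
    - {"tx": 0,"ty": 0.02,"tz": -0.13,"turn": 0}
    - {"tx": 0,"ty": 0.05,"tz": -0.16,"turn": 0}
    - {"tx": 0,"ty": 0.08,"tz": -0.16,"turn": 0}
    - {"tx": 0,"ty": 0.08,"tz": -0.16,"turn": 0}
    - {"tx": 0,"ty": 0.08,"tz": -0.16,"turn": 0}
    - {"tx": 0,"ty": 0.08,"tz": -0.16,"turn": 0}
  gripper: 0.5

```text
time_s: 20.22
eef_pos: [0.5381, 0.1458, 0.2402]
eef_rot: [-0.0, 0.971, 0.241, -0.0]
wrist_force: [-0.5, -0.3, 0.6]
opening: 0.501
```

Run:
```python
from h import *
p,d,c=cam('wrist','w9.png'); cam('scene','s9.png')
K=c['intrinsics']; v,u=np.mgrid[0:384,0:512]
X=np.stack([(u-K[0,2])/K[0,0]*d,-(v-K[1,2])/K[1,1]*d,-d],-1)@R(c).T+np.array(c['origin'])
h=cv2.cvtColor(p,cv2.COLOR_RGB2HSV); m=(cv2.inRange(h,(0,120,40),(8,255,255))>0)&(np.hypot(X[...,0]-.501,X[...,1]-.216)<.03)
Q=X[m]; t=Q[Q[:,2]>.105]; print('grip top z',np.percentile(Q[:,2],[50,90,97]).round(4),t.mean(0).round(4))
y=(cv2.inRange(h,(20,140,60),(36,255,255))>0); print('block z',np.median(X[y][:,2]).round(4))
g=(~m)&(np.hypot(X[...,0]-.501,X[...,1]-.216)<.017)&(h[...,1]<90)&(X[...,2]<.09); print('collar z',np.percentile(X[g][:,2],[10,50,90]).round(4),g.sum())
o=get_obs(); print(o['eef_pos'].round(4),o['time_s'],o['wrist_force'].round(1))
```

```text
grip top z [0.1217 0.1226 0.1231] [0.5013 0.2163 0.1225]
block z 0.0658
collar z [0.0708 0.0718 0.0728] 71
[0.5377 0.1465 0.2397] 20.3167 [ 0.9  0.6 -0.2]
```

View pics/w9.png

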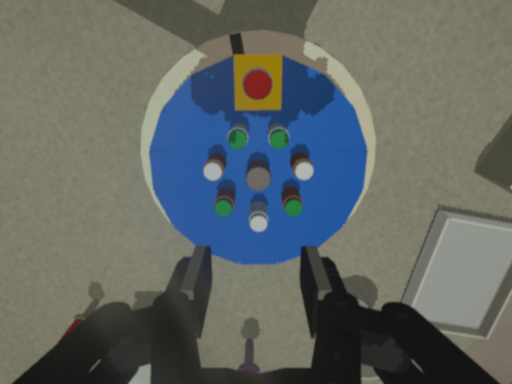

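View pics/s9.png

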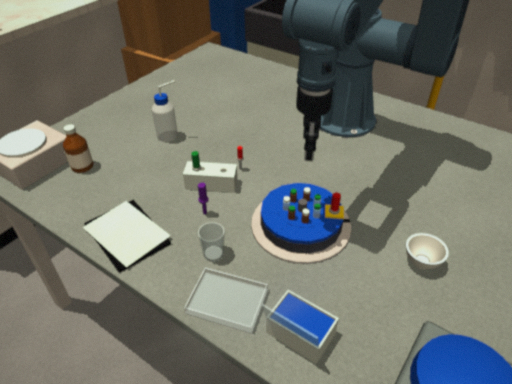

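The wrist picture shows the pin upright in the yellow block at (258,84). The collar top measures 6.0 mm above the block, which is exactly its thickness, so it is flush. The scene view shows the green tool, purple pin, small red pin and glassware where they were.

Run:
```python
from h import *
print(workorder.hand_in())
```

```text
the job is handed in; nothing more can be done
None
```

The job is done and handed in at about 20.3 s. I took the red-handled pin from the rack and put it through the hole in the yellow block. I then turned the carousel clockwise with light downward pressure. The pin dropped into the locking hole about 10° past the mark; I pushed it home, let go and backed away.

**Last checks:**
- **Final push:** the pin stopped 32 mm below the height where it had first rested on the ring, with about 11 N of push.
- **Collar:** depth readings put its top 6.0 mm above the yellow block, which equals its thickness, so it lies flush.
- **Grip height:** the top read 1.5 mm above nominal. About 0.8 mm of that is the same offset the block itself read, and I put the rest down to depth noise.
- **Surroundings:** the gripper was clear of everything with a wrist force near zero. The green tool, the look-alike pins and the glassware stood where they started in the last scene picture.

The first move call was refused because its rows left out `tz`, so nothing moved. The highest force reading I saw at the end of a move was about 21 N in total, while searching for the hole. No other check failed or disagreed.

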